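Slide a brass spacer along the rail into the corner pocket

ROBOT

A 6-joint arm with a two-finger parallel gripper is mounted at the origin on a cart in front of the work surface, level with it; the furniture and walls round the work are solid. World frame = base frame: x ahead of the robot, y to its left, z up, the work surface at z = 0. Lengths are in m, angles in degrees, forces in N, time in s.
With the tool pointing down it reaches from about 0.3 to 0.75 m from the base axis. Payload 8.5 kg.
Tool frame: the origin (TCP) lies at the very end of the fingers, on their centre line; the grasp point (between the pads) lies 19 mm behind it; z points along the fingers, y is the line along which they close (so a half turn about z gives the same grasp; the last joint's range is limited). The gripper opens to 85 mm and grips with 20 to 120 N. Pads are 22 mm wide; open, the fingers measure 114 mm over their backs; the gripper's body (76 mm by 85 mm) begins 54 mm behind the grasp point. The pads swing forward as they close: fully open they stand 13 mm farther back than shut.
Start: joints at [54.013, 21.807, 74.336, -0, 83.858, -12.336], TCP at [0.221, 0.504, 0.231] pointing down, gripper open.
Joint ranges: [-178.18, 178.18], [-50.72, 133.34], [12.68, 142.11], [-81.47, 261.47], [9.98, 163.14], [-165.26, 165.26]. Speed limits (degrees/s): [136.94, 136.94, 180, 180, 180, 180].

INTERFACE

Orientations are given as a 3x3 rotation matrix whose columns are the frame's x, y, z axes.
In Python, from rig import observe, cams, ticket gives the robot as it stands.
- The arm moves only by the tool move_arm, never from a script. Its arguments are lists of equal length, an entry for each row: "jaw": the finger opening in cm, from 0 to 8.54; "dp": the shift along the tool's x, y, z in cm, a list of three; "turn": the turn, a rotation vector about the tool's x, y, z in rad, a list of three. In form: {"jaw": [jaw, ...], "dp": [[tx, ty, tz], ...], "turn": [[wx, wy, wz], ...]}. A call has 1 to 12 rows; each row shifts and turns the commanded pose from where the row before left it, along the tool's axes as they then stand; what a row does not reach is not made up. A row lasts 1/12 s, in which the tool goes at most 41.7 mm and 7.16 degrees, less where a joint would pass 70% of its speed; a pose out of reach is approached as far as the arm can. A call is refused whole if a number of a shift passes 4.17 or a number of a turn 0.125, either way. A call with a gripper value outside its range is refused whole. The fingers move at their own pace and stop on an object; "force" is the grip in N (left out, the last holds). Time passes only in rows, so rows that do not move let the fingers close. It gives the time, the measured TCP pose, the force, the opening and the grip force at its end, in the units of the state.
- observe(): the state, without advancing time (a new reading comes with each control period).
- cams.get_image(name): name is "scene" or "top" or "wrist"; returns (picture, depth): 420x560x3 uint8, red, green, blue; 420x560 float32, m along the optical axis (not along the pixel's ray), 0 where there is no reading.
- cams.calibration(name): a dict with "vertical_fov" (degrees; the focal length in pixels is half the picture's height over the tangent of half this angle, whatever the lens; pixels are square), "cx", "cy" (the principal point, pixels), "k1" (the pictures are not rectified: a ray, as slopes to the right and down, at radius r is drawn at 1 + k1 r^2 times it, then the intrinsics apply), "view" (4x4, takes a point from world to camera coordinates); the wrist camera has in their place "tool_from_camera" (4x4, takes a point from camera to tool coordinates, whose origin is the TCP and whose axes are the flange's). Camera axes: x right, y up, looking along -z (the intrinsics and any distortion apply to the point x, -y, -z); pixel columns grow to the right and rows downward; lengths in m; the calibration is good to about 2 mm. A picture is of the moment at which its call begins: read the wrist's pose just before it. calibration takes no time and is no camera call.
- ticket.close_job(): hands the job in; it is judged then, once.
Trained networks look in the newest picture that a camera, given by its name, has taken for a name from the list of things; names that differ only in an ending like _2 or _b are one class to them, and where a whole thing is asked for, a point or a joint stands for the part that bears it (a point fixed in the world has none). Each returns a list of dicts, best first, with "p" (0 to 1); they miss things now and then, are a little off and sometimes report something else, mostly with a low value. They report only what shows in the picture. A call takes as long as a camera call. They do not tell look-alikes from the thing itself.
- cams.spot_in(camera, query): "box" ([centre column, centre row, width, height] as shares, 0 to 1, of the picture: columns of its width, rows of its height, round what is visible of it).
- cams.outline_of(camera, query): "mask" (420x560 bool, what is visible of it) and "box" ([centre column, centre row, width, height] as shares, 0 to 1, of the picture: columns of its width, rows of its height, round what is visible of it).
- cams.mark_of(camera, query): "location" ([column, row] as shares, 0 to 1, of the picture: columns of its width, rows of its height: a listed point, or the origin of a listed thing).
The state is a dict: "time_s": time; "q": joint angles; "qvel": joint speeds; "joint_efforts": joint torques, N m; "position": TCP position; "tool_rot": TCP orientation; "ft_force": force on the tool from outside, world axes, zero at the start; "wrist_torque": the same for the moment, N m; "grip_width": finger opening in m; "gripper_force": force on a finger pad.
Only numpy, scipy, OpenCV 4.12 (cv2) and the standard library are available. Lean on these libraries where they do the work, as an engineer would, in place of code of your own. Each camera call takes 0.05 s, during which the arm holds its last target. There are 200 camera calls.

TASK

Set the brass spacer home in the loading fixture, with the fingertips only: where it lies, before it reaches the pocket, press it up flat against the long rail, then slide it along the rail into the corner pocket until it sits fully home against both the end stop and the rail. Never pick the spacer up or tip it, and leave the two ear moulds, the jar and the small box round the fixture where they are.

Things in the scene. Friction and masses are not known exactly. Their poses are not given: they have to be found in the camera images.
- fixture: Loading fixture fixed to the bench: flat grey bed 130 mm (its x) by 260 mm (its y), bed top 13 mm above the bench. Origin: centre of its underside; x points away from the robot to the rail, y left to the end stop; turned by up to 0.35 rad. On it stand three steel bars (rail, end stop, lip), all 10 mm high, tops 23 mm above the bench.
- rail (a point): Middle of the rail's inner face at bed height, at fixture (48, -3, 13) mm. The straight rail runs along the far edge of the bed, parallel to the fixture's y, from y = -128 to +122 mm.
- corner (a point): Inner corner of the pocket at bed height, fixture (48, 108, 13) mm, axes as the fixture's: the rail's inner face meets the end stop's, which lies across the left end from x = -14 to +48 mm. Rail, stop and lip form the pocket, 33 mm wide and 30 mm deep, open to the right.
- lip (a point): Inner right-hand corner of the short lip that faces the rail, at bed height, fixture (15, 78, 13) mm. The lip fills x = +1 to +15 mm, y = +78 to +108 mm.
- spacer: Brass block 30 mm (x) by 44 mm (y, long) by 12 mm, 85 to 155 g, loose on the bed, three small holes on top. Origin: centre of its underside. Starts clear of the rail, right of the pocket, long side within 0.45 rad of the rail's direction. Enters the pocket only long side along the rail, either way round. Home: origin 15 mm from the rail's face, 22 mm from the stop's; it juts 14 mm out of the pocket.
- mould_a: Cast ear mould, a beige rounded cone 14 x 20 x 18 mm, standing loose on the bench in front of the fixture's left half. Origin: centre of its underside. To be left alone.
- mould_b: The second ear mould, 14 x 20 x 18 mm, standing to the left of the first. Origin: centre of its underside. To be left alone.
- jar: Black screw jar 49 mm across and 56 mm high, loose, to the left of the fixture. Origin: centre of its underside. To be left alone.
- bur_box: Small flat red bur box 48 x 76 x 18 mm, loose, on the dark mat to the right of the fixture. Origin: centre of its underside. To be left alone.
Not all that is in view belongs to the job. Of the things like the spacer, leave any that is pink or purple; of the rest the smaller one is meant.

How it is judged:
By the outcome, as a careful person would: the job done as asked, in the order asked, and still so for the second after the job is handed in, with the robot touching nothing.
It also fails if it takes over 46 s, if anything falls off the work surface, if the arm or the gripper's body presses on something with over 40 N, if the wrist force passes 120 N, or if a joint passes its speed limit or range.

## Working session

There is one attempt and no reset: what is moved stays moved. The work goes in short steps, Python scripts to look and compute and a tool call to move; the robot and the scene stay as the last step left them, time stands still between calls to the robot, and variables do not carry over. Pictures are saved under pics/ and viewed, at most 10 in all, crops included, and the job is handed in when it is done.

Besides the shell and the picture viewer there is one more tool, called after "Emit:" as a command line: name --argument value ..., lists and objects as JSON in quotes. move_arm: Moves the arm, as the interface text tells. Its arguments: {"type":"object","properties":{"jaw":{"type":"array","items":{"type":"number"}},"dp":{"type":"array","items":{"type":"array","items":{"type":"number"}}},"turn":{"type":"array","items":{"type":"array","items":{"type":"number"}}},"force":{"type":"number"}},"required":["jaw","dp","turn"]}

```bash
mkdir -p pics
cat > h.py <<'E'
import numpy as np, cv2
from rig import observe, cams, ticket
def cal(n):
    c=cams.calibration(n); f=210/np.tan(np.radians(c["vertical_fov"])/2)
    if n=="wrist":
        s=observe(); T=np.eye(4); T[:3,:3]=s["tool_rot"]; T[:3,3]=s["position"]
        M=T@np.array(c["tool_from_camera"])
    else: M=np.linalg.inv(np.array(c["view"]))
    return c,f,M
def ray(C,px):
    c,f,M=C
    px=np.atleast_2d(np.float64(px)); d=(px-[c["cx"],c["cy"]])/f
    u=d.copy()
    for _ in range(20): u=d/(1+c["k1"]*(u**2).sum(1,keepdims=True))
    v=np.c_[u[:,0],-u[:,1],-np.ones(len(u))]
    return v@M[:3,:3].T, M[:3,3]
def at_z(C,px,z):
    v,o=ray(C,px); return o+v*((z-o[2])/v[:,2])[:,None]
def proj(C,P):
    c,f,M=C; p=(np.atleast_2d(P)-M[:3,3])@M[:3,:3]
    u=np.c_[p[:,0]/-p[:,2],-p[:,1]/-p[:,2]]
    u=u*(1+c["k1"]*(u**2).sum(1,keepdims=True)); return u*f+[c["cx"],c["cy"]]
def save(n,im): cv2.imwrite("pics/"+n,cv2.cvtColor(im,cv2.COLOR_RGB2BGR))
E
python3 - <<'E'
from h import *
for n in ["top","scene"]:
    im,d=cams.get_image(n); save(n+"1.png",im); C=cal(n); print(n,C[2][:3,3],C[1])
    for q,z in [("rail",.013),("corner",.013),("lip",.013),("spacer",.013),("mould_a",0),("jar",0),("bur_box",0)]:
        for r in cams.mark_of(n,q)[:3]:
            px=np.array(r["location"])*[560,420]; print(q,round(r["p"],2),px.round(),at_z(C,px,z)[0].round(4))
print(observe()["time_s"])
E
```

```text
top [0.27847616 0.05961034 0.99058251] 490.1535198876772
rail 0.83 [267. 177.] [0.6262 0.0175 0.013 ]
corner 0.92 [214. 183.] [0.6256 0.1292 0.013 ]
spacer 0.87 [345. 148.] [ 0.6717 -0.1594  0.013 ]
spacer 0.83 [303. 204.] [ 0.5582 -0.0512  0.013 ]
spacer 0.73 [361. 251.] [ 0.4436 -0.154   0.013 ]
mould_a 0.48 [216. 252.] [0.481  0.1392 0.    ]
mould_a 0.47 [242. 255.] [0.4691 0.0878 0.    ]
jar 0.62 [179. 223.] [ 0.5523  0.2107 -0.    ]
jar 0.61 [214. 184.] [0.6283 0.1293 0.    ]
bur_box 0.6 [393. 188.] [ 0.5723 -0.2492  0.    ]
bur_box 0.48 [216. 249.] [ 0.4878  0.1383 -0.    ]
scene [-0.16570403 -0.33811746  0.7538259 ] 411.3950468332205
rail 0.55 [294. 202.] [0.6237 0.0188 0.013 ]
corner 0.93 [257. 187.] [0.6298 0.1407 0.013 ]
lip 0.75 [262. 198.] [0.5958 0.1046 0.013 ]
spacer 0.85 [327. 271.] [ 0.4431 -0.1585  0.013 ]
spacer 0.82 [266. 261.] [ 0.3997 -0.0178  0.013 ]
spacer 0.68 [308. 223.] [ 0.567  -0.0499  0.013 ]
mould_a 0.58 [230. 222.] [0.4816 0.1371 0.    ]
mould_a 0.42 [245. 232.] [0.4686 0.0819 0.    ]
jar 0.58 [223. 198.] [0.5521 0.2087 0.    ]
bur_box 0.84 [378. 250.] [ 0.5784 -0.2395  0.    ]
bur_box 0.18 [245. 234.] [0.461  0.0788 0.    ]
0.8
```

View pics/top1.png

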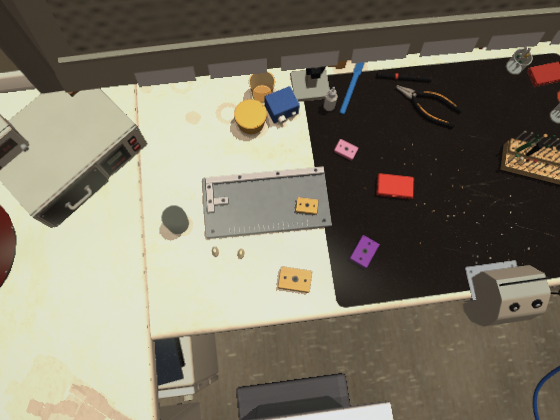

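View pics/scene1.png

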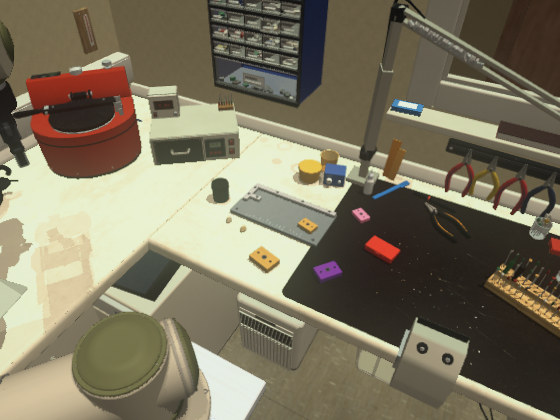

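The top view shows the fixture at columns 203-330, rows 169-237, with its rail along the top edge and the pocket at (214,190). The small orange spacer is on the bed at (307,206). The larger orange block at (295,280) is off the fixture, and the pink and purple ones are decoys. The scene view agrees, with the spacer at (308,225).

```bash
cat >> h.py <<'E'
def plan(x,y,z,yaw=None):
    """tool-frame shift in cm and yaw turn (rad about tool z) to reach world target; yaw = world angle of tool x"""
    s=observe(); R=np.array(s["tool_rot"]); p=np.array(s["position"])
    print("t",s["time_s"],"p",p.round(4),"yaw",np.arctan2(R[1,0],R[0,0]).round(3),"tilt",R[:,2].round(3),"F",np.round(s["ft_force"],1))
    if yaw is not None:
        a=np.arctan2(R[1,0],R[0,0]); print("turn z",(-(yaw-a)+np.pi)%(2*np.pi)-np.pi)
    print("dp cm",(R.T@(np.array([x,y,z])-p)*100).round(2))
E
python3 - <<'E'
from h import *
print(np.array(cams.calibration("wrist")["tool_from_camera"]).round(3), cams.calibration("wrist")["vertical_fov"])
print(np.array(observe()["tool_rot"]).round(3))
plan(.52,.02,.231,0)
E
```

```text
[[-0.     0.949  0.315  0.082]
 [ 1.     0.     0.001  0.001]
 [ 0.     0.315 -0.949 -0.142]
 [ 0.     0.     0.     1.   ]] 64.21440335651693
[[-0.916  0.401  0.   ]
 [ 0.401  0.916  0.   ]
 [ 0.     0.    -1.   ]]
t 0.8 p [0.2206 0.5038 0.2313] yaw 2.729 tilt [ 0.  0. -1.] F [ 0.4 -0.8  0.4]
turn z 2.7287630195228196
dp cm [-4.683e+01 -3.230e+01  3.000e-02]
```

Emit:
move_arm --jaw '[0, 0, 0, 0, 0, 0, 0, 0, 0, 0, 0, 0]' --dp '[[-3.1, -2.15, 0], [-3.1, -2.15, 0], [-3.1, -2.15, 0], [-3.1, -2.15, 0], [-3.1, -2.15, 0], [-3.1, -2.15, 0], [-3.1, -2.15, 0], [-3.1, -2.15, 0], [-3.1, -2.15, 0], [-3.1, -2.15, 0], [-3.1, -2.15, 0], [-3.1, -2.15, 0]]' --turn '[[0, 0, 0], [0, 0, 0], [0, 0, 0], [0, 0, 0], [0, 0, 0], [0, 0, 0], [0, 0, 0], [0, 0, 0], [0, 0, 0], [0, 0, 0], [0, 0, 0], [0, 0, 0]]'

```text
time_s: 1.8
position: [0.4586, 0.1164, 0.2315]
tool_rot: [[-0.916, 0.401, 0.001], [0.401, 0.916, 0.0], [-0.0, 0.0, -1.0]]
ft_force: [0.3, 1.7, -0.3]
grip_width: -0.0
gripper_force: 0.0
```

```bash
python3 -c "
from h import *
plan(.50,.02,.26,np.pi-.05)"
```

```text
t 1.8 p [0.4586 0.1164 0.2315] yaw 2.729 tilt [ 0.001  0.    -1.   ] F [ 0.3  1.7 -0.3]
turn z -0.3629948927766322
dp cm [-7.67 -7.16 -2.84]
```

Emit:
move_arm --jaw '[0, 0, 0, 0, 0, 0, 0]' --dp '[[-2.5, -2.4, -0.9], [-2.5, -2.4, -0.9], [-2.6, -2.4, -1], [0, 0, 0], [0, 0, 0], [0, 0, 0], [0, 0, 0]]' --turn '[[0, 0, 0], [0, 0, 0], [0, 0, 0], [0, 0, -0.12], [0, 0, -0.12], [0, 0, -0.12], [0, 0, 0]]'

```text
time_s: 2.38
position: [0.4987, 0.0215, 0.2593]
tool_rot: [[-0.999, 0.049, -0.0], [0.049, 0.999, 0.0], [0.0, 0.0, -1.0]]
ft_force: [0.0, 0.7, 0.2]
grip_width: -0.0004
gripper_force: 0.0
```

Run:
```python
from h import *
C=cal("wrist"); im,d=cams.get_image("wrist"); save("w1.png",im); print(C[2][:3,3])
for q,z in [("rail",.013),("corner",.013),("lip",.013),("spacer",.013),("mould_a",0)]:
    for r in cams.mark_of("wrist",q)[:3]:
        px=np.array(r["location"])*[560,420]; print(q,round(r["p"],2),px.round(),at_z(C,px,z)[0].round(4))
plan(.5,.02,.26)
```

```text
[0.41744871 0.02619174 0.40091685]
rail 0.9 [283. 264.] [0.6186 0.0226 0.013 ]
corner 0.98 [370. 261.] [0.6202 0.1346 0.013 ]
lip 0.84 [347. 239.] [0.5873 0.1048 0.013 ]
spacer 0.93 [220. 217.] [ 0.5501 -0.0528  0.013 ]
spacer 0.78 [153. 294.] [ 0.6559 -0.1538  0.013 ]
spacer 0.66 [250.  88.] [ 0.4031 -0.0047  0.013 ]
mould_a 0.72 [381. 154.] [0.485  0.1456 0.    ]
mould_a 0.52 [338. 144.] [0.4706 0.0946 0.    ]
t 2.6833 p [0.4986 0.0219 0.2594] yaw 3.087 tilt [ 0. -0. -1.] F [-0.  -0.4 -0.9]
dp cm [-0.15 -0.18 -0.06]
```

View pics/w1.png

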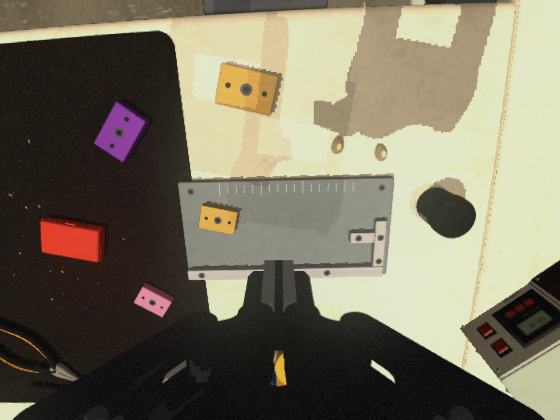

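The wrist view (robot at the top) shows the spacer at (219,219), the rail along row ~271, the pocket at (375,240), and the near bed edge from (179,182) to (394,174).

Run:
```python
from h import *
from scipy.optimize import least_squares
im=cv2.imread("pics/w1.png")
cv2.imwrite("pics/w1z.png",cv2.resize(im[165:290,170:400],None,fx=3.4,fy=3.4,interpolation=cv2.INTER_CUBIC))
C=cal("wrist")
hsv=cv2.cvtColor(im,cv2.COLOR_BGR2HSV); m=cv2.inRange(hsv,(8,110,120),(30,255,255)); m[:195]=0;m[245:]=0;m[:,:190]=0;m[:,250:]=0
c=max(cv2.findContours(m,0,1)[0],key=cv2.contourArea).reshape(-1,2)
w=at_z(C,c,.025)[:,:2]*1000
r=cv2.minAreaRect(w.astype(np.float32)); print("spacer",r)
```

```text
spacer ((549.3782348632812, -53.17460632324219), (43.46390151977539, 29.45470428466797), 74.89533996582031)
```

View pics/w1z.png

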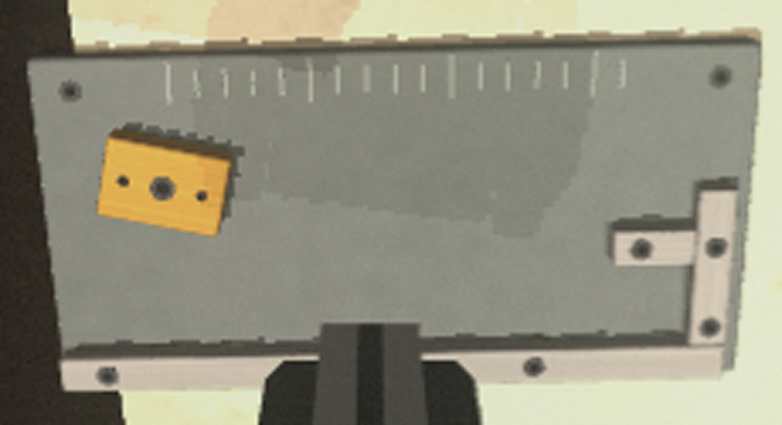

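The crop (3.4x, offset 170,165) shows the near bed corners at (28,60) and (760,43), the rail's inner top edge from (62,357) to (690,345), the stop end at (697,191) and the lip end at (614,228)/(614,263).

Run:
```python
from h import *
from scipy.optimize import least_squares
C=cal("wrist")
A=np.array([[28,60,-65,-130,13],[760,43,-65,130,13],[62,357,48,-128,23],[690,345,48,108,23],[697,191,-14,108,23],[738,190,-14,122,23],[614,228,1,78,23],[614,263,15,78,23]],float)
px=A[:,:2]/3.4+[169.65,164.65]
def W(p,F):
    c,s=np.cos(p[2]),np.sin(p[2]); F=np.atleast_2d(F)
    return np.c_[p[0]+c*F[:,0]-s*F[:,1],p[1]+s*F[:,0]+c*F[:,1],F[:,2]]
r=least_squares(lambda p:(proj(C,W(p,A[:,2:]/1000))-px).ravel(),[.57,.02,0],x_scale=[.01,.01,.01],loss="soft_l1")
p=r.x; print(p, (r.fun.reshape(-1,2)).round(1))
c,s=np.cos(p[2]),np.sin(p[2])
d=np.array([.5494-p[0],-.0532-p[1]]); f=np.array([c*d[0]+s*d[1],-s*d[0]+c*d[1]])*1000
print("spacer fix",f,"ang rel",np.radians(74.895-90)-p[2], np.radians(74.895)-p[2])
for F in [(48,-3,13),(48,108,13)]: print(W(p,np.array(F)/1000))
```

```text
[ 0.57207076  0.02823675 -0.02946473] [[-1.7 -0.3]
 [ 1.5 -0.7]
 [-1.6  0.9]
 [-0.2  0.3]
 [ 1.1 -0.5]
 [ 0.6 -0.5]
 [ 0.1  0.8]
 [-0.4  1. ]]
spacer fix [-20.26175441 -82.06929238] ang rel -0.23416725352168358 1.3366290732732131
[[0.61996154 0.02382395 0.013     ]]
[[0.62323166 0.13477577 0.013     ]]
```

```bash
cat >> h.py <<'E'
FX=[.57207,.02824,-.02946]
def fplan(x,y,z,off=(0,0)):
    t=FX[2]; c,s=np.cos(t),np.sin(t)
    plan(FX[0]+(c*x-s*y)/1000,FX[1]+(s*x+c*y)/1000,z/1000,np.pi+t)
def where():
    st=observe(); d=np.array(st["position"][:2])-FX[:2]; t=FX[2];c,s=np.cos(t),np.sin(t)
    print("tool in fixture",(np.array([c*d[0]+s*d[1],-s*d[0]+c*d[1]])*1000).round(1),"z",st["position"][2])
E
python3 -c "
from h import *
fplan(-58,-82,60);where()"
```

```text
t 2.6833 p [0.4986 0.0219 0.2594] yaw 3.087 tilt [ 0. -0. -1.] F [-0.  -0.4 -0.9]
turn z -0.02490449509346293
dp cm [-1.71 -7.31 19.94]
tool in fixture [-73.3  -8.5] z 0.2593554168268296
```

Emit:
move_arm --jaw '[0, 0, 0, 0, 0, 0, 0, 0]' --dp '[[-0.3, -1.3, 3.3], [-0.3, -1.3, 3.3], [-0.3, -1.3, 3.3], [-0.3, -1.2, 3.3], [-0.3, -1.2, 3.3], [-0.2, -1.0, 3.4], [0, 0, 0], [0, 0, 0]]' --turn '[[0, 0, 0], [0, 0, 0], [0, 0, 0], [0, 0, 0], [0, 0, 0], [0, 0, 0], [0, 0, -0.025], [0, 0, 0]]'

```text
time_s: 3.35
position: [0.5114, -0.0519, 0.0599]
tool_rot: [[-1.0, 0.027, -0.003], [0.027, 1.0, 0.001], [0.003, 0.001, -1.0]]
ft_force: [0.2, -0.4, 0.3]
grip_width: -0.0002
gripper_force: 0.0
```

Run:
```python
from h import *
C=cal("wrist"); im,d=cams.get_image("wrist"); save("w2.png",im)
fplan(-58,-82,17);where()
hsv=cv2.cvtColor(im,cv2.COLOR_RGB2HSV); m=cv2.inRange(hsv,(8,110,110),(30,255,255))
for c in cv2.findContours(m,0,1)[0]:
    if cv2.contourArea(c)>500:
        r=cv2.minAreaRect((at_z(C,c.reshape(-1,2),.025)[:,:2]*1000).astype(np.float32)); print(r)
```

```text
t 3.4 p [ 0.5122 -0.0518  0.0615] yaw 3.114 tilt [ 0.001 -0.    -1.   ] F [0.7 0.5 0.9]
turn z 0.0016048045171563885
dp cm [ 0.06 -0.02  4.45]
tool in fixture [-57.5 -81.8] z 0.06145717878777348
((406.29730224609375, -10.956367492675781), (59.6641960144043, 41.390018463134766), 74.52322387695312)
```

View pics/w2.png

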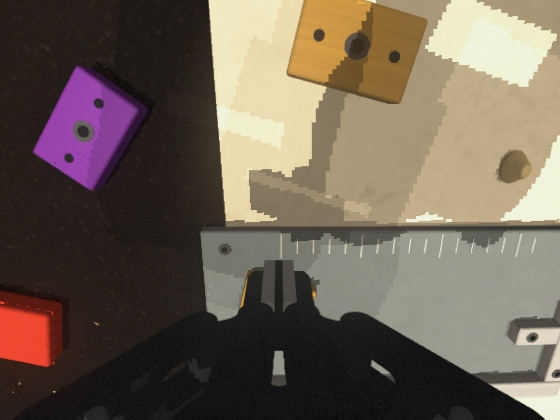

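The fingers at (278,265) stand in front of the spacer, which shows on both sides of them at (245,290) and (315,290). The drop point is clear, so I'm descending.

Emit:
move_arm --jaw '[0, 0, 0, 0, 0]' --dp '[[0, 0, 1.8], [0, 0, 1.6], [0, 0, 0.6], [0, 0, 0.4], [0, 0, 0]]' --turn '[[0, 0, 0], [0, 0, 0], [0, 0, 0], [0, 0, 0], [0, 0, 0]]'

```text
time_s: 3.82
position: [0.5122, -0.0518, 0.0173]
tool_rot: [[-1.0, 0.027, 0.001], [0.027, 1.0, -0.0], [-0.001, -0.0, -1.0]]
ft_force: [-0.6, 0.3, -0.9]
grip_width: 0.0001
gripper_force: 0.0
```

```bash
python3 -c "
from h import *
fplan(0,-82,17);where()"
```

```text
t 3.8167 p [ 0.5122 -0.0518  0.0173] yaw 3.114 tilt [ 0.001 -0.    -1.   ] F [-0.6  0.3 -0.9]
turn z 0.0020999653577375987
dp cm [-5.75 -0.04  0.03]
tool in fixture [-57.5 -81.7] z 0.017271300761158605
```

Emit:
move_arm --jaw '[0, 0, 0, 0, 0, 0, 0, 0, 0, 0, 0, 0]' --dp '[[-0.4, 0, 0], [-0.4, 0, 0], [-0.4, 0, 0], [-0.4, 0, 0], [-0.4, 0, 0], [-0.4, 0, 0], [-0.4, 0, 0], [-0.4, 0, 0], [-0.4, 0, 0], [-0.4, 0, 0], [-0.4, 0, 0], [-0.3, 0, 0]]' --turn '[[0, 0, 0], [0, 0, 0], [0, 0, 0], [0, 0, 0], [0, 0, 0], [0, 0, 0], [0, 0, 0], [0, 0, 0], [0, 0, 0], [0, 0, 0], [0, 0, 0], [0, 0, 0]]'

```text
time_s: 4.82
position: [0.5592, -0.0533, 0.0163]
tool_rot: [[-1.0, 0.028, 0.0], [0.028, 1.0, -0.0], [-0.0, -0.0, -1.0]]
ft_force: [-0.9, -0.0, 1.8]
grip_width: 0.0002
gripper_force: 0.8
```

Run:
```python
from h import *
C=cal("wrist"); im,d=cams.get_image("wrist"); save("w3.png",im)
fplan(7,-82,17);where()
im,d=cams.get_image("top"); C=cal("top"); save("t3.png",cv2.resize(im[160:245,195:340],None,fx=5,fy=5,interpolation=cv2.INTER_CUBIC))
```

```text
t 4.8667 p [ 0.5597 -0.0534  0.0163] yaw 3.114 tilt [ 0.001 -0.    -1.   ] F [0.1 0.  0.3]
turn z 0.0016562420586998527
dp cm [-1.7  -0.01 -0.07]
tool in fixture [-10. -82.] z 0.016324089884888128
```

View pics/w3.png

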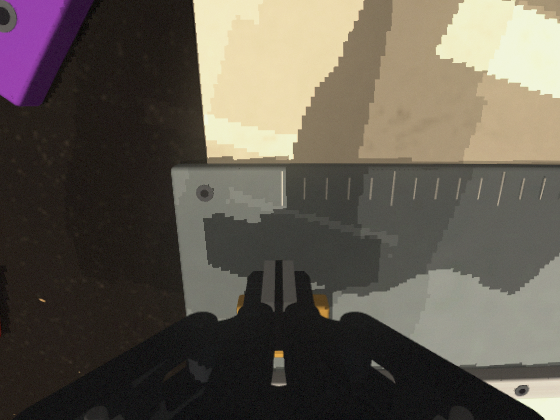

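The spacer is still square on the fingertips, showing at (240,300) and (323,300). I'm continuing to the rail in small steps.

Emit:
move_arm --jaw '[0, 0, 0, 0, 0]' --dp '[[-0.4, 0, 0], [-0.4, 0, 0], [-0.3, 0, 0], [-0.2, 0, 0], [-0.1, 0, 0]]' --turn '[[0, 0, 0], [0, 0, 0], [0, 0, 0], [0, 0, 0], [0, 0, 0]]'

```text
time_s: 5.33
position: [0.573, -0.0537, 0.0163]
tool_rot: [[-1.0, 0.028, 0.0], [0.028, 1.0, -0.0], [-0.0, -0.0, -1.0]]
ft_force: [-1.3, -0.3, 0.3]
grip_width: 0.0002
gripper_force: 0.7
```

Emit:
move_arm --jaw '[0, 0]' --dp '[[-0.1, 0, 0], [-0.1, 0, 0]]' --turn '[[0, 0, 0], [0, 0, 0]]'

```text
time_s: 5.5
position: [0.5747, -0.0537, 0.0163]
tool_rot: [[-1.0, 0.028, -0.0], [0.028, 1.0, 0.0], [0.0, 0.0, -1.0]]
ft_force: [-1.0, -0.1, -0.4]
grip_width: -0.0002
gripper_force: 0.4
```

Emit:
move_arm --jaw '[0, 0]' --dp '[[-0.1, 0, 0], [-0.1, 0, 0]]' --turn '[[0, 0, 0], [0, 0, 0]]'

```text
time_s: 5.67
position: [0.5768, -0.0538, 0.0163]
tool_rot: [[-1.0, 0.028, -0.0], [0.028, 1.0, 0.0], [0.0, 0.0, -1.0]]
ft_force: [-0.5, 0.5, 0.3]
grip_width: 0.0001
gripper_force: 0.3
```

```bash
python3 -c "
from h import *
fplan(7,-82,17);where()"
```

```text
t 5.6667 p [ 0.5768 -0.0538  0.0163] yaw 3.114 tilt [-0.  0. -1.] F [-0.5  0.5  0.3]
turn z 0.0016456951956200783
dp cm [ 0.01 -0.01 -0.07]
tool in fixture [  7.1 -81.9] z 0.016315463549486806
```

Not in contact with the rail yet; I'll press on in small steps and watch the force.

Emit:
move_arm --jaw '[0, 0]' --dp '[[-0.1, 0, 0], [-0.1, 0, 0]]' --turn '[[0, 0, 0], [0, 0, 0]]'

```text
time_s: 5.83
position: [0.5782, -0.0538, 0.0162]
tool_rot: [[-1.0, 0.028, -0.002], [0.028, 1.0, 0.0], [0.002, 0.0, -1.0]]
ft_force: [-6.5, -1.0, 4.2]
grip_width: -0.0006
gripper_force: 3.2
```

Emit:
move_arm --jaw '[0, 0]' --dp '[[-0.1, 0, 0], [-0.1, 0, 0]]' --turn '[[0, 0, 0], [0, 0, 0]]'

```text
time_s: 6.0
position: [0.5783, -0.0538, 0.0162]
tool_rot: [[-1.0, 0.027, -0.006], [0.027, 1.0, 0.0], [0.006, 0.0, -1.0]]
ft_force: [-14.3, -1.8, 10.2]
grip_width: -0.0002
gripper_force: 7.7
```

Emit:
move_arm --jaw '[0, 0, 0, 0, 0, 0, 0, 0]' --dp '[[0.5, 0, 0], [0.6, 0, 0], [0, 0, -2], [0, -1.5, -3], [-1, -1.5, -2], [-1.5, -1.5, -1], [-1, -0.5, 0], [0, 0, 0]]' --turn '[[0, 0, 0], [0, 0, 0], [0, 0, 0], [0, 0, 0], [0, 0, 0], [0, 0, 0], [0, 0, 0], [0, 0, 0]]'

```text
time_s: 6.67
position: [0.6049, -0.1061, 0.0971]
tool_rot: [[-1.0, 0.029, 0.004], [0.029, 1.0, -0.001], [-0.004, -0.001, -1.0]]
ft_force: [-0.4, -0.2, 0.0]
grip_width: 0.0002
gripper_force: 0.0
```

Run:
```python
from h import *
C=cal("wrist"); im,d=cams.get_image("wrist"); save("w4.png",im)
fplan(33,-125,40);where()
```

```text
t 6.7167 p [ 0.6035 -0.105   0.0962] yaw 3.113 tilt [ 0.001 -0.    -1.   ] F [ 0.2  0.8 -1. ]
turn z 0.0009462941047524431
dp cm [0.24 0.73 5.62]
tool in fixture [  35.4 -132.3] z 0.09619317979327763
```

View pics/w4.png

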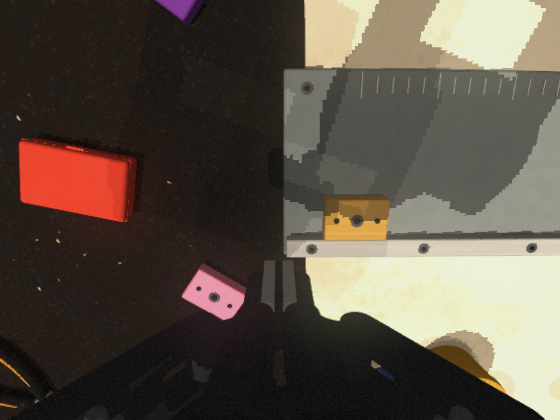

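The spacer now lies flush against the rail, with its top spanning (325-388, 197-240) and the rail's inner edge at row ~239. The right end is clear.

Run:
```python
from h import *
C=cal("wrist"); im=cv2.imread("pics/w4.png")
def fx(P):
    d=P[:,:2]-FX[:2]; t=FX[2];c,s=np.cos(t),np.sin(t); return (np.c_[c*d[:,0]+s*d[:,1],-s*d[:,0]+c*d[:,1]]*1000).round(1)
hsv=cv2.cvtColor(im,cv2.COLOR_BGR2HSV); m=cv2.inRange(hsv,(8,110,60),(30,255,255)); m[260:]=0; m[:180]=0
c=max(cv2.findContours(m,0,1)[0],key=cv2.contourArea).reshape(-1,2)
w=fx(at_z(C,c,.025)); print(cv2.minAreaRect(w.astype(np.float32)), w.min(0),w.max(0))
print("rail top inner", fx(at_z(C,[[300,240],[540,236]],.023)), "bed near corner",fx(at_z(C,[[284,69]],.013)),"rail end",fx(at_z(C,[[287,241]],.023)))
```

```text
((29.966629028320312, -79.56436920166016), (31.66425895690918, 44.21757125854492), 0.9877548813819885) [  14.4 -101.8] [ 46.  -57.2]
rail top inner [[  46.9 -116.6]
 [  44.2   54.6]] bed near corner [[ -64.5 -128.2]] rail end [[  47.7 -125.6]]
```

```bash
sed -i 's/-.02946\]/-.0150]/' h.py; python3 -c "
from h import *
fplan(32.5,-126,40);where()"
```

```text
t 6.7167 p [ 0.6035 -0.105   0.0962] yaw 3.113 tilt [ 0.001 -0.    -1.   ] F [ 0.2  0.8 -1. ]
turn z -0.013513705895247252
dp cm [0.11 0.68 5.62]
tool in fixture [  33.5 -132.8] z 0.09619317979327763
```

Emit:
move_arm --jaw '[0, 0, 0, 0, 0, 0, 0]' --dp '[[0.1, 0.6, 1.5], [0, 0, 2.5], [0, 0, 1.8], [0, 0, 1.2], [0, 0, 0.5], [0, 0, 0.4], [0, 0, 0]]' --turn '[[0, 0, -0.013], [0, 0, 0], [0, 0, 0], [0, 0, 0], [0, 0, 0], [0, 0, 0], [0, 0, 0]]'

```text
time_s: 7.3
position: [0.602, -0.0981, 0.0169]
tool_rot: [[-1.0, 0.014, -0.001], [0.014, 1.0, 0.0], [0.001, 0.0, -1.0]]
ft_force: [0.0, 0.4, 0.1]
grip_width: 0.0001
gripper_force: 0.0
```

```bash
python3 -c "
from h import *
fplan(33,30,17);where()"
```

```text
t 7.3 p [ 0.602  -0.0981  0.0169] yaw 3.127 tilt [-0.001  0.    -1.   ] F [0.  0.4 0.1]
turn z 0.0005114107986861072
dp cm [-0.12 15.59 -0.  ]
tool in fixture [  31.8 -125.9] z 0.016938959624811768
```

Emit:
move_arm --jaw '[0, 0, 0, 0, 0, 0, 0, 0, 0, 0, 0, 0]' --dp '[[-0.01, 0.4, 0], [-0.01, 0.4, 0], [-0.01, 0.4, 0], [-0.01, 0.4, 0], [-0.01, 0.4, 0], [-0.01, 0.4, 0], [-0.01, 0.4, 0], [-0.01, 0.4, 0], [-0.01, 0.4, 0], [-0.01, 0.4, 0], [-0.01, 0.4, 0], [-0.01, 0.4, 0]]' --turn '[[0, 0, 0], [0, 0, 0], [0, 0, 0], [0, 0, 0], [0, 0, 0], [0, 0, 0], [0, 0, 0], [0, 0, 0], [0, 0, 0], [0, 0, 0], [0, 0, 0], [0, 0, 0]]'

```text
time_s: 8.3
position: [0.6043, -0.0509, 0.0178]
tool_rot: [[-1.0, 0.015, 0.0], [0.015, 1.0, -0.001], [-0.0, -0.001, -1.0]]
ft_force: [-3.6, -7.3, 5.6]
grip_width: 0.0003
gripper_force: 3.9
```

Run:
```python
from h import *
C=cal("wrist"); im,d=cams.get_image("wrist"); save("w5.png",im)
fplan(33,30,17);where()
```

```text
t 8.35 p [ 0.6043 -0.0502  0.0178] yaw 3.127 tilt [-0.    -0.001 -1.   ] F [-3.  -4.2  5.4]
turn z 0.000677386409313474
dp cm [ 0.03 10.8   0.06]
tool in fixture [ 33.4 -78. ] z 0.017756870297053938
```

View pics/w5.png

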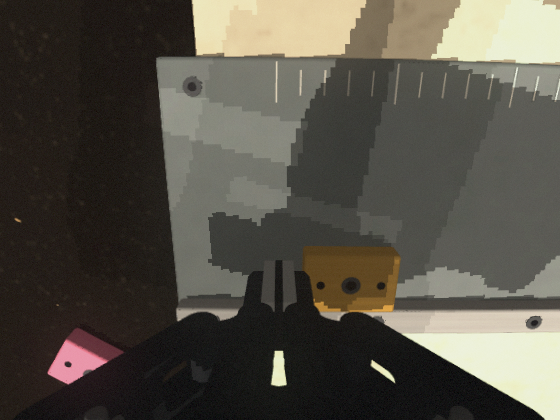

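The spacer at (350,280) is flush with the rail and ahead of the fingers at (278,280). I'll ease off the sideways bias slightly and keep sliding.

Emit:
move_arm --jaw '[0, 0, 0, 0, 0, 0, 0, 0, 0, 0, 0, 0]' --dp '[[0.06, 0.1, 0], [0, 0.4, 0], [0, 0.4, 0], [0, 0.4, 0], [0, 0.4, 0], [0, 0.4, 0], [0, 0.4, 0], [0, 0.4, 0], [0, 0.4, 0], [0, 0.4, 0], [0, 0.4, 0], [0, 0.4, 0]]' --turn '[[0, 0, 0], [0, 0, 0], [0, 0, 0], [0, 0, 0], [0, 0, 0], [0, 0, 0], [0, 0, 0], [0, 0, 0], [0, 0, 0], [0, 0, 0], [0, 0, 0], [0, 0, 0]]'

```text
time_s: 9.35
position: [0.6048, -0.0053, 0.0177]
tool_rot: [[-1.0, 0.015, 0.001], [0.015, 1.0, -0.0], [-0.001, -0.0, -1.0]]
ft_force: [-0.8, -4.7, 6.3]
grip_width: 0.0
gripper_force: 3.1
```

Run:
```python
from h import *
C=cal("wrist"); im,d=cams.get_image("wrist"); save("w6.png",im)
fplan(33,30,17);where()
```

```text
t 9.4 p [ 0.6048 -0.0046  0.0177] yaw 3.127 tilt [ 0.001 -0.    -1.   ] F [ 0.1 -4.1  5.1]
turn z 0.0007860651210438441
dp cm [0.02 6.23 0.07]
tool in fixture [ 33.2 -32.3] z 0.017741187140689278
```

View pics/w6.png

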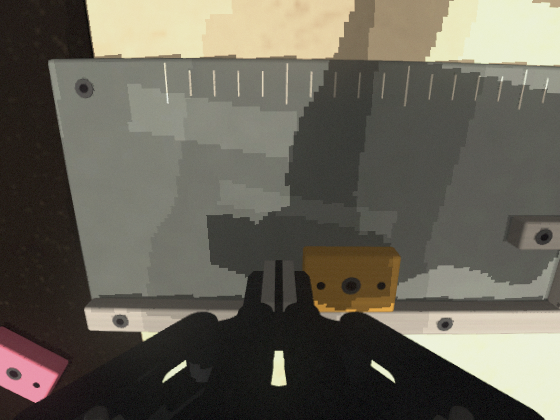

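The spacer at (350,280) is still flush, with the lip at (535,232) ahead. I'll relieve the downward load by raising 1 mm and go on.

Emit:
move_arm --jaw '[0, 0, 0, 0, 0, 0, 0, 0, 0, 0]' --dp '[[0, 0, -0.1], [0, 0.3, 0], [0, 0.4, 0], [0, 0.4, 0], [0, 0.4, 0], [0, 0.4, 0], [0, 0.4, 0], [0, 0.4, 0], [0, 0.3, 0], [0, 0.2, 0]]' --turn '[[0, 0, 0], [0, 0, 0], [0, 0, 0], [0, 0, 0], [0, 0, 0], [0, 0, 0], [0, 0, 0], [0, 0, 0], [0, 0, 0], [0, 0, 0]]'

```text
time_s: 10.23
position: [0.6048, 0.027, 0.0182]
tool_rot: [[-1.0, 0.014, -0.0], [0.014, 1.0, 0.0], [0.0, 0.0, -1.0]]
ft_force: [0.1, -1.8, -0.4]
grip_width: -0.0003
gripper_force: 0.6
```

Run:
```python
from h import *
C=cal("wrist"); im,d=cams.get_image("wrist"); save("w7.png",im[150:350,220:560].repeat(2,0).repeat(2,1))
fplan(33,49.5,18);where()
```

```text
t 10.2833 p [0.6048 0.0272 0.0182] yaw 3.127 tilt [-0.  0. -1.] F [-0.6  0.3  0.2]
turn z 0.0006315414921025386
dp cm [-0.03  5.01  0.02]
tool in fixture [32.8 -0.6] z 0.018230550526541375
```

View pics/w7.png

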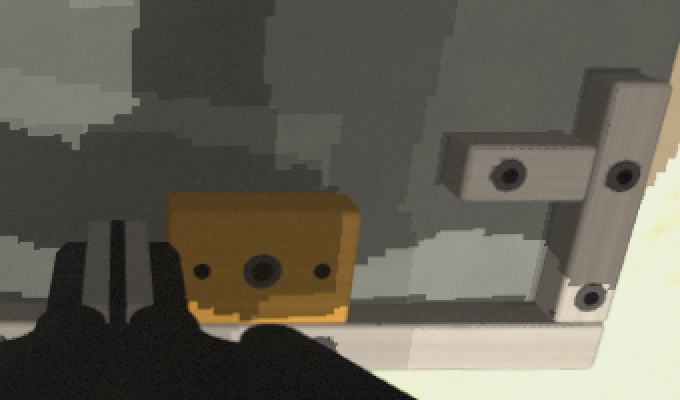

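The spacer is flush and lined up to pass inside the lip: its near top edge is at crop row ~210, the lip's inner edge at ~200. The load is relieved, so it can enter the pocket.

Emit:
move_arm --jaw '[0, 0, 0, 0, 0, 0, 0, 0, 0, 0, 0, 0]' --dp '[[0, 0.3, 0], [0, 0.4, 0], [0, 0.4, 0], [0, 0.4, 0], [0, 0.4, 0], [0, 0.4, 0], [0, 0.4, 0], [0, 0.4, 0], [0, 0.4, 0], [0, 0.4, 0], [0, 0.3, 0], [0, 0.2, 0]]' --turn '[[0, 0, 0], [0, 0, 0], [0, 0, 0], [0, 0, 0], [0, 0, 0], [0, 0, 0], [0, 0, 0], [0, 0, 0], [0, 0, 0], [0, 0, 0], [0, 0, 0], [0, 0, 0]]'

```text
time_s: 11.28
position: [0.6056, 0.0709, 0.0183]
tool_rot: [[-1.0, 0.014, -0.0], [0.014, 1.0, 0.0], [0.0, 0.0, -1.0]]
ft_force: [0.1, -0.5, -0.7]
grip_width: 0.0002
gripper_force: 0.3
```

Emit:
move_arm --jaw '[0, 0, 0, 0]' --dp '[[0, 0.1, 0], [0, 0.1, 0], [0, 0.1, 0], [0, 0.1, 0]]' --turn '[[0, 0, 0], [0, 0, 0], [0, 0, 0], [0, 0, 0]]'

```text
time_s: 11.62
position: [0.6057, 0.0744, 0.0183]
tool_rot: [[-1.0, 0.015, 0.0], [0.015, 1.0, 0.0], [-0.0, 0.0, -1.0]]
ft_force: [0.9, -0.6, -0.4]
grip_width: -0.0003
gripper_force: 0.3
```

```bash
python3 -c "
from h import *
fplan(33,49.5,18);where()"
```

```text
t 11.6167 p [0.6057 0.0744 0.0183] yaw 3.127 tilt [ 0.  0. -1.] F [ 0.9 -0.6 -0.4]
turn z -4.107981436041186e-05
dp cm [-0.01  0.29  0.03]
tool in fixture [32.9 46.6] z 0.018327878450953797
```

Emit:
move_arm --jaw '[0, 0, 0, 0]' --dp '[[0, 0.1, 0], [0, 0.1, 0], [0, 0.1, 0], [0, 0.05, 0]]' --turn '[[0, 0, 0], [0, 0, 0], [0, 0, 0], [0, 0, 0]]'

```text
time_s: 11.95
position: [0.6057, 0.078, 0.0183]
tool_rot: [[-1.0, 0.015, 0.0], [0.015, 1.0, -0.0], [-0.0, -0.0, -1.0]]
ft_force: [-0.5, -0.9, -1.1]
grip_width: 0.0002
gripper_force: 0.3
```

Emit:
move_arm --jaw '[0, 0]' --dp '[[0, 0.1, 0], [0, 0.1, 0]]' --turn '[[0, 0, 0], [0, 0, 0]]'

```text
time_s: 12.12
position: [0.6057, 0.0799, 0.0184]
tool_rot: [[-1.0, 0.015, 0.0], [0.015, 1.0, -0.0], [-0.0, -0.0, -1.0]]
ft_force: [-0.3, -1.5, 3.7]
grip_width: -0.0001
gripper_force: 1.5
```

Emit:
move_arm --jaw '[0, 0]' --dp '[[0, 0.1, 0], [0, 0.1, 0]]' --turn '[[0, 0, 0], [0, 0, 0]]'

```text
time_s: 12.28
position: [0.606, 0.0819, 0.0186]
tool_rot: [[-1.0, 0.015, 0.001], [0.015, 1.0, -0.0], [-0.001, -0.0, -1.0]]
ft_force: [0.0, -2.8, 2.1]
grip_width: 0.0001
gripper_force: 1.0
```

Run:
```python
from h import *
C=cal("wrist"); im,d=cams.get_image("wrist"); save("w8.png",im[180:330,270:470].repeat(4,0).repeat(4,1))
fplan(33,49.5,18);where()
```

```text
t 12.3333 p [0.6059 0.0821 0.0185] yaw 3.127 tilt [ 0.001 -0.    -1.   ] F [ 0.7 -1.7  2. ]
turn z 0.00030983968078279744
dp cm [ 0.01 -0.49  0.05]
tool in fixture [33.1 54.4] z 0.01853984561259981
```

View pics/w8.png

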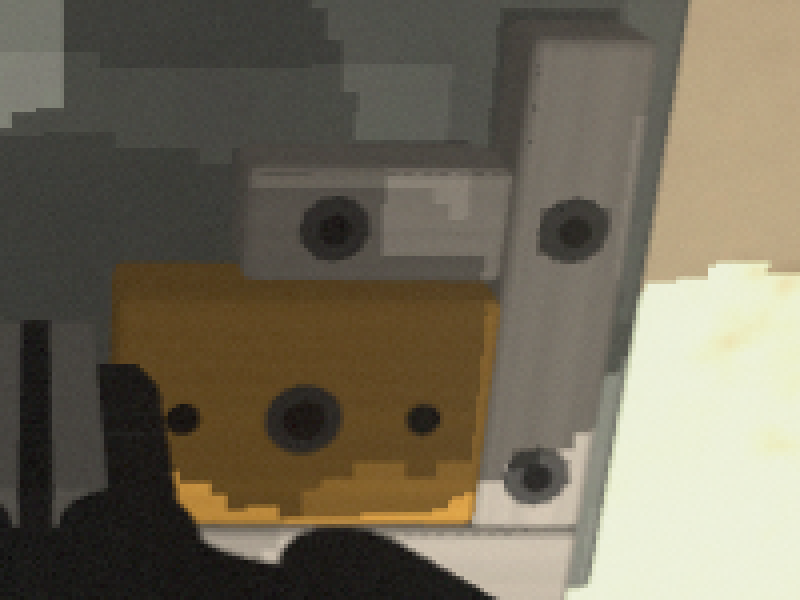

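The spacer is in the pocket, its left edge at or very near the stop and flush to the rail. I'll push on until the force rises.

Emit:
move_arm --jaw '[0, 0, 0]' --dp '[[0, 0.1, 0], [0, 0.1, 0], [0, 0, 0]]' --turn '[[0, 0, 0], [0, 0, 0], [0, 0, 0]]'

```text
time_s: 12.58
position: [0.606, 0.0839, 0.0185]
tool_rot: [[-1.0, 0.015, 0.001], [0.015, 1.0, -0.0], [-0.001, -0.0, -1.0]]
ft_force: [0.7, -1.5, 4.0]
grip_width: -0.0
gripper_force: 1.7
```

Emit:
move_arm --jaw '[0, 0]' --dp '[[0, 0.1, 0], [0, 0, 0]]' --turn '[[0, 0, 0], [0, 0, 0]]'

```text
time_s: 12.75
position: [0.606, 0.0846, 0.0185]
tool_rot: [[-1.0, 0.015, 0.0], [0.015, 1.0, -0.001], [-0.0, -0.001, -1.0]]
ft_force: [0.7, -3.8, 4.4]
grip_width: -0.0004
gripper_force: 3.5
```

Emit:
move_arm --jaw '[0, 0, 0]' --dp '[[0, 0.1, 0], [0, 0.1, 0], [0, 0, 0]]' --turn '[[0, 0, 0], [0, 0, 0], [0, 0, 0]]'

```text
time_s: 13.0
position: [0.606, 0.0848, 0.0185]
tool_rot: [[-1.0, 0.015, -0.0], [0.015, 1.0, -0.004], [-0.0, -0.004, -1.0]]
ft_force: [-1.7, -13.6, 5.0]
grip_width: 0.0
gripper_force: 7.9
```

Emit:
move_arm --jaw '[0, 0]' --dp '[[0, 0.1, 0], [0, 0, 0]]' --turn '[[0, 0, 0], [0, 0, 0]]'

```text
time_s: 13.17
position: [0.606, 0.0849, 0.0185]
tool_rot: [[-1.0, 0.015, -0.0], [0.015, 1.0, -0.005], [0.0, -0.005, -1.0]]
ft_force: [-2.2, -17.9, 3.9]
grip_width: -0.0
gripper_force: 10.2
```

The spacer is solid against the stop (18 N, no further motion). I'll back off to look.

Emit:
move_arm --jaw '[0, 0, 0, 0, 0, 0, 0, 0]' --dp '[[0, -0.5, 0], [0, -0.7, 0], [0, -0.8, 0], [0.3, -1, -2], [0.5, -1, -3], [0.5, -1, -2], [0, 0, 0], [0, 0, 0]]' --turn '[[0, 0, 0], [0, 0, 0], [0, 0, 0], [0, 0, 0], [0, 0, 0], [0, 0, 0], [0, 0, 0], [0, 0, 0]]'

```text
time_s: 13.83
position: [0.5921, 0.0376, 0.0888]
tool_rot: [[-1.0, 0.016, 0.001], [0.016, 1.0, 0.0], [-0.001, 0.0, -1.0]]
ft_force: [0.5, -0.5, -0.8]
grip_width: 0.0002
gripper_force: 0.0
```

Run:
```python
from h import *
C=cal("wrist"); im,d=cams.get_image("wrist")
px=proj(C,[.606,.11,.025])[0].astype(int); print(px)
x0,y0=max(px[0]-70,0),px[1]-55; print(x0,y0)
save("w9.png",cv2.resize(im[y0:y0+110,x0:x0+150],None,fx=5.3,fy=5.3,interpolation=cv2.INTER_CUBIC)); save("w9full.png",im)
where()
```

```text
[385 247]
315 192
tool in fixture [19.5 10.1] z 0.0877064450233891
```

View pics/w9.png

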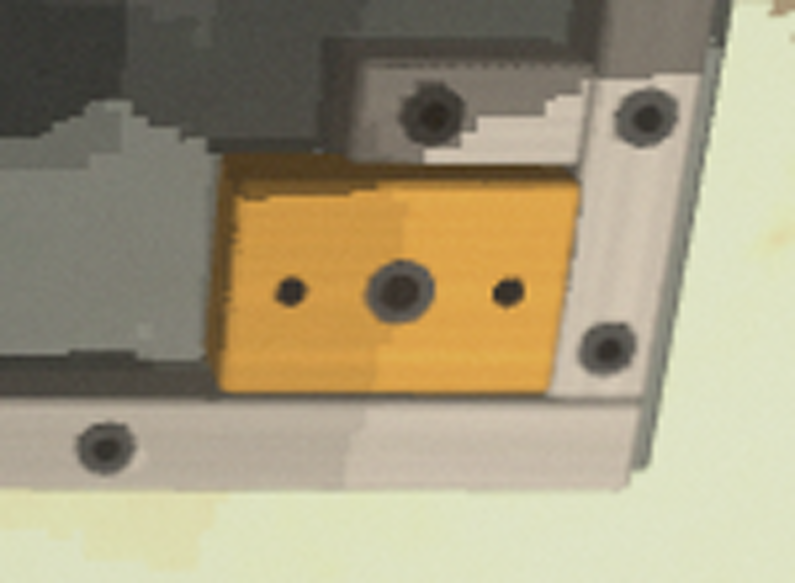

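```bash
python3 -c "
from h import *
fplan(-6,66.5,18)"
```

```text
t 13.8833 p [0.5917 0.038  0.0877] yaw 3.126 tilt [-0.001  0.    -1.   ] F [-0.8 -0.1 -0.3]
turn z -0.0002122315645793904
dp cm [2.54 5.64 6.98]
```

The picture shows the spacer square in the corner against the stop, with at most a hairline gap at the rail. A gentle press on the part jutting out of the pocket will close it.

Emit:
move_arm --jaw '[0, 0, 0, 0, 0, 0, 0, 0, 0]' --dp '[[1.3, 1.4, 0], [1.3, 2.1, 0], [0, 2.1, 0], [0, 0, 2], [0, 0, 2.2], [0, 0, 1.5], [0, 0, 0.8], [0, 0, 0.4], [0, 0, 0]]' --turn '[[0, 0, 0], [0, 0, 0], [0, 0, 0], [0, 0, 0], [0, 0, 0], [0, 0, 0], [0, 0, 0], [0, 0, 0], [0, 0, 0]]'

```text
time_s: 14.63
position: [0.5665, 0.0946, 0.0182]
tool_rot: [[-1.0, 0.015, -0.002], [0.015, 1.0, 0.0], [0.002, 0.0, -1.0]]
ft_force: [0.1, -0.2, -1.0]
grip_width: 0.0002
gripper_force: 0.0
```

```bash
python3 -c "
from h import *
where();fplan(7,66.5,18)"
```

```text
tool in fixture [-6.6 66.3] z 0.018174204520637297
t 14.6333 p [0.5665 0.0946 0.0182] yaw 3.127 tilt [-0.002  0.    -1.   ] F [ 0.1 -0.2 -1. ]
turn z 0.00032665139028864587
dp cm [-1.36  0.02  0.01]
```

Emit:
move_arm --jaw '[0, 0, 0, 0, 0, 0]' --dp '[[-0.3, 0, 0], [-0.3, 0, 0], [-0.3, 0, 0], [-0.2, 0, 0], [-0.1, 0, 0], [-0.1, 0, 0]]' --turn '[[0, 0, 0], [0, 0, 0], [0, 0, 0], [0, 0, 0], [0, 0, 0], [0, 0, 0]]'

```text
time_s: 15.13
position: [0.5802, 0.0943, 0.0195]
tool_rot: [[-1.0, 0.015, 0.0], [0.015, 1.0, -0.0], [-0.0, -0.0, -1.0]]
ft_force: [-0.4, 0.4, 0.6]
grip_width: 0.0001
gripper_force: 0.0
```

Emit:
move_arm --jaw '[0, 0]' --dp '[[-0.1, 0, 0], [-0.1, 0, 0]]' --turn '[[0, 0, 0], [0, 0, 0]]'

```text
time_s: 15.3
position: [0.5813, 0.0941, 0.0193]
tool_rot: [[-1.0, 0.015, -0.002], [0.015, 1.0, -0.0], [0.002, -0.0, -1.0]]
ft_force: [-3.9, -3.1, 1.4]
grip_width: 0.0001
gripper_force: 1.5
```

Emit:
move_arm --jaw '[0, 0, 0]' --dp '[[-0.1, 0, 0], [-0.1, 0, 0], [0, 0, 0]]' --turn '[[0, 0, 0], [0, 0, 0], [0, 0, 0]]'

```text
time_s: 15.55
position: [0.5822, 0.0942, 0.0191]
tool_rot: [[-1.0, 0.015, -0.005], [0.015, 1.0, -0.0], [0.005, -0.0, -1.0]]
ft_force: [-8.6, -1.7, 4.9]
grip_width: 0.0003
gripper_force: 4.3
```

```bash
python3 -c "
from h import *
where();fplan(7,66.5,18)"
```

```text
tool in fixture [ 9.1 66.1] z 0.019086869672451205
t 15.55 p [0.5822 0.0942 0.0191] yaw 3.127 tilt [-0.005 -0.    -1.   ] F [-8.6 -1.7  4.9]
turn z 0.0004126980571950156
dp cm [0.21 0.04 0.11]
```

Emit:
move_arm --jaw '[0, 0]' --dp '[[-0.1, 0, 0], [0, 0, 0]]' --turn '[[0, 0, 0], [0, 0, 0]]'

```text
time_s: 15.72
position: [0.5823, 0.0942, 0.019]
tool_rot: [[-1.0, 0.014, -0.007], [0.014, 1.0, -0.0], [0.007, -0.0, -1.0]]
ft_force: [-12.0, -2.6, 7.9]
grip_width: -0.0002
gripper_force: 6.1
```

Emit:
move_arm --jaw '[0, 0, 0, 0, 0, 0, 0]' --dp '[[0.5, 0, 0], [0.7, 0, 0], [0.5, 0, -1], [0.5, -2, -2], [-1, -3, -3], [-0.5, -1.2, -1], [0, 0, 0]]' --turn '[[0, 0, 0], [0, 0, 0], [0, 0, 0], [0, 0, 0], [0, 0, 0], [0, 0, 0], [0, 0, 0]]'

```text
time_s: 16.3
position: [0.5789, 0.0312, 0.0916]
tool_rot: [[-1.0, 0.017, 0.008], [0.017, 1.0, -0.001], [-0.008, -0.001, -1.0]]
ft_force: [0.1, -1.2, -0.1]
grip_width: -0.0001
gripper_force: 0.0
```

Run:
```python
from h import *
def fx(P):
    d=P[:,:2]-FX[:2]; t=FX[2];c,s=np.cos(t),np.sin(t); return np.c_[c*d[:,0]+s*d[:,1],-s*d[:,0]+c*d[:,1]]*1000
C=cal("wrist"); im,d=cams.get_image("wrist"); save("w10.png",im); where()
hsv=cv2.cvtColor(im,cv2.COLOR_RGB2HSV)
px=proj(C,[.606,.11,.025])[0].astype(int); print(px)
m=cv2.inRange(hsv,(8,110,130),(30,255,255)); k=np.zeros_like(m); k[px[1]-60:px[1]+60,px[0]-75:px[0]+75]=1; m*=k
c=max(cv2.findContours(m,0,1)[0],key=cv2.contourArea).reshape(-1,2)
w=fx(at_z(C,c,.025)); print(cv2.minAreaRect(w.astype(np.float32)))
print("far edge rows:")
g=cv2.cvtColor(im,cv2.COLOR_RGB2GRAY)
for col in range(px[0]-30,px[0]+31,12):
    r=np.where(m[:,col])[0]; b=r.max()
    q=g[b-2:b+10,col].tolist(); print(col,b,q)
print("stop side:")
for row in range(px[1]-8,px[1]+20,8):
    r=np.where(m[row])[0].max(); print(row,r,g[row,r-2:r+8].tolist())
```

```text
tool in fixture [5.3 4.6] z 0.08969840004347678
[391 261]
((32.8695182800293, 84.44392395019531), (29.524391174316406, 43.39521026611328), 1.2198935747146606)
far edge rows:Traceback (most recent call last):
  File "<stdin>", line 13, in <module>
    return umr_maximum(a, axis, None, out, keepdims, initial, where)
ValueError: zero-size array to reduction operation maximum which has no identity
```

Run:
```python
from h import *
def fx(P):
    d=P[:,:2]-FX[:2]; t=FX[2];c,s=np.cos(t),np.sin(t); return np.c_[c*d[:,0]+s*d[:,1],-s*d[:,0]+c*d[:,1]]*1000
for name in ["w9full","w10"]:
    im=cv2.imread(f"pics/{name}.png"); g=cv2.cvtColor(im,cv2.COLOR_BGR2GRAY)
    hsv=cv2.cvtColor(im,cv2.COLOR_BGR2HSV); m=cv2.inRange(hsv,(8,110,130),(30,255,255))
    m[:185]=0; m[330:]=0; m[:,:330]=0; m[:,450:]=0
    c=max(cv2.findContours(m,0,1)[0],key=cv2.contourArea); x,y,w,h=cv2.boundingRect(c); print(name,x,y,w,h)
    for col in range(x+4,x+w-4,8):
        b=y+np.where(m[y:y+h,col])[0].max(); print(col,b,g[b-1:b+7,col].tolist())
    print("stop side")
    for row in range(y+8,y+h-2,10):
        r=x+np.where(m[row,x:x+w])[0].max(); print(row,r,g[row,r-1:r+6].tolist())
```

```text
w9full 356 226 68 40
360 265 [158, 144, 90, 112, 152, 173, 176, 174]
368 265 [155, 145, 91, 112, 154, 174, 176, 177]
376 265 [157, 142, 92, 111, 152, 171, 176, 178]
384 265 [154, 144, 90, 114, 154, 183, 188, 188]
392 265 [168, 152, 92, 111, 163, 185, 195, 193]
400 265 [168, 155, 99, 111, 162, 186, 196, 194]
408 265 [170, 151, 98, 112, 160, 185, 196, 193]
416 265 [172, 151, 96, 110, 156, 184, 196, 196]
stop side
234 423 [163, 152, 181, 192, 189, 192, 196]
244 421 [166, 146, 143, 189, 192, 191, 195]
254 419 [173, 163, 156, 187, 194, 192, 189]
w10 363 242 66 40
367 281 [155, 150, 155, 177, 173, 175, 172, 169]
375 281 [153, 150, 161, 173, 173, 174, 177, 184]
383 280 [169, 162, 150, 167, 191, 190, 190, 189]
391 280 [168, 156, 137, 167, 191, 192, 190, 186]
399 280 [168, 143, 121, 165, 191, 191, 193, 192]
407 280 [160, 134, 131, 169, 190, 193, 191, 190]
415 280 [157, 125, 128, 172, 189, 194, 192, 190]
423 278 [155, 161, 151, 119, 132, 170, 190, 194]
stop side
250 427 [163, 139, 150, 179, 189, 190, 192]
260 425 [171, 158, 151, 174, 190, 191, 192]
270 424 [169, 155, 160, 185, 193, 191, 156]
```

The press seated the rear of the spacer, but the front now shows a gap of about 0.8 mm at the rail, a tilt of about 1°. I'll press again with the fingertip yawed so its leading edge acts nearer the pocket.

```bash
python3 -c "
from h import *
fplan(-7,66.5,18.5)"
```

```text
t 16.35 p [0.5774 0.0327 0.0897] yaw 3.125 tilt [ 0.004 -0.    -1.   ] F [ 0.2  0.6 -1.4]
turn z -0.0017034454932147725
dp cm [1.27 6.19 7.11]
```

Emit:
move_arm --jaw '[0, 0, 0, 0, 0, 0, 0, 0, 0, 0]' --dp '[[0.6, 1.9, 0], [0.6, 2.2, 0], [0, 2.1, 0], [0, 0, 2], [0, 0, 2.2], [0, 0, 1.5], [0, 0, 0.8], [0, 0, 0.5], [0, 0, 0], [0, 0, 0]]' --turn '[[0, 0, 0], [0, 0, 0], [0, 0, 0], [0, 0, 0.1], [0, 0, 0], [0, 0, 0], [0, 0, 0], [0, 0, 0], [0, 0, 0], [0, 0, 0]]'

```text
time_s: 17.18
position: [0.5656, 0.0961, 0.0184]
tool_rot: [[-0.993, 0.114, 0.0], [0.114, 0.993, 0.0], [-0.0, 0.0, -1.0]]
ft_force: [0.1, -0.1, -0.1]
grip_width: 0.0002
gripper_force: 0.0
```

```bash
python3 -c "
from h import *
where();fplan(6,66.5,18.5)"
```

```text
tool in fixture [-7.5 67.7] z 0.018361586050179787
t 17.1833 p [0.5656 0.0961 0.0184] yaw 3.027 tilt [ 0.  0. -1.] F [ 0.1 -0.1 -0.1]
turn z -0.09958356251367873
dp cm [-1.35  0.01 -0.01]
```

Emit:
move_arm --jaw '[0, 0, 0, 0, 0, 0]' --dp '[[-0.3, 0.03, 0], [-0.3, 0.03, 0], [-0.3, 0.02, 0], [-0.2, 0.02, 0], [-0.15, 0.01, 0], [-0.1, 0.01, 0]]' --turn '[[0, 0, 0], [0, 0, 0], [0, 0, 0], [0, 0, 0], [0, 0, 0], [0, 0, 0]]'

```text
time_s: 17.68
position: [0.5793, 0.0954, 0.0181]
tool_rot: [[-0.993, 0.115, 0.0], [0.115, 0.993, 0.0], [-0.0, 0.0, -1.0]]
ft_force: [0.6, -0.3, -0.6]
grip_width: -0.0002
gripper_force: 0.0
```

Emit:
move_arm --jaw '[0, 0, 0]' --dp '[[-0.1, 0.01, 0], [-0.1, 0.01, 0], [0, 0, 0]]' --turn '[[0, 0, 0], [0, 0, 0], [0, 0, 0]]'

```text
time_s: 17.93
position: [0.5812, 0.0954, 0.018]
tool_rot: [[-0.993, 0.115, -0.0], [0.115, 0.993, -0.0], [0.0, -0.0, -1.0]]
ft_force: [-0.8, -0.1, -0.2]
grip_width: -0.0001
gripper_force: 0.0
```

```bash
python3 -c "
from h import *
where();fplan(6,66.5,18.5)"
```

```text
tool in fixture [ 8.1 67.3] z 0.017970881368955853
t 17.9333 p [0.5812 0.0954 0.018 ] yaw 3.027 tilt [-0. -0. -1.] F [-0.8 -0.1 -0.2]
turn z -0.09975236122169706
dp cm [ 0.2  -0.1  -0.05]
```

Emit:
move_arm --jaw '[0, 0, 0]' --dp '[[-0.1, 0.01, 0], [-0.1, 0.01, 0], [0, 0, 0]]' --turn '[[0, 0, 0], [0, 0, 0], [0, 0, 0]]'

```text
time_s: 18.18
position: [0.5818, 0.0955, 0.0178]
tool_rot: [[-0.993, 0.114, -0.004], [0.114, 0.993, -0.0], [0.004, -0.0, -1.0]]
ft_force: [-6.4, 0.4, 2.4]
grip_width: 0.0001
gripper_force: 2.9
```

Emit:
move_arm --jaw '[0, 0, 0]' --dp '[[-0.1, 0.01, 0], [-0.1, 0.01, 0], [0, 0, 0]]' --turn '[[0, 0, 0], [0, 0, 0], [0, 0, 0]]'

```text
time_s: 18.43
position: [0.5821, 0.0955, 0.0177]
tool_rot: [[-0.993, 0.114, -0.008], [0.114, 0.993, -0.0], [0.008, -0.001, -1.0]]
ft_force: [-12.9, -0.7, 8.3]
grip_width: 0.0002
gripper_force: 6.4
```

Emit:
move_arm --jaw '[0, 0, 0]' --dp '[[-0.1, 0.01, 0], [-0.1, 0.01, 0], [0, 0, 0]]' --turn '[[0, 0, 0], [0, 0, 0], [0, 0, 0]]'

```text
time_s: 18.68
position: [0.5823, 0.0956, 0.0176]
tool_rot: [[-0.993, 0.114, -0.012], [0.114, 0.994, -0.0], [0.012, -0.002, -1.0]]
ft_force: [-21.3, -1.8, 12.2]
grip_width: -0.0002
gripper_force: 10.1
```

Emit:
move_arm --jaw '[0, 0, 0, 0, 0, 0, 0, 0]' --dp '[[0.7, 0, 0], [0.8, 0, 0], [0.5, 0, -1], [0.5, -2, -2], [-1, -3, -3], [-0.5, -1.2, -1], [0, 0, 0], [0, 0, 0]]' --turn '[[0, 0, 0], [0, 0, 0], [0, 0, 0], [0, 0, 0], [0, 0, -0.1], [0, 0, 0], [0, 0, 0], [0, 0, 0]]'

```text
time_s: 19.35
position: [0.5712, 0.0364, 0.0874]
tool_rot: [[-1.0, 0.017, 0.002], [0.017, 1.0, -0.0], [-0.002, 0.0, -1.0]]
ft_force: [-0.8, 0.4, -0.8]
grip_width: 0.0003
gripper_force: 0.0
```

```bash
cat > chk.py <<'E'
import sys
from h import *
def fx(P):
    d=P[:,:2]-FX[:2]; t=FX[2];c,s=np.cos(t),np.sin(t); return np.c_[c*d[:,0]+s*d[:,1],-s*d[:,0]+c*d[:,1]]*1000
C=cal("wrist"); rgb,_=cams.get_image("wrist"); save(sys.argv[1],rgb); where()
im=rgb[:,:,::-1]; g=cv2.cvtColor(rgb,cv2.COLOR_RGB2GRAY)
hsv=cv2.cvtColor(rgb,cv2.COLOR_RGB2HSV); m=cv2.inRange(hsv,(8,110,130),(30,255,255))
m[:185]=0; m[330:]=0; m[:,:330]=0; m[:,460:]=0
c=max(cv2.findContours(m,0,1)[0],key=cv2.contourArea); x,y,w,h=cv2.boundingRect(c); print(x,y,w,h)
print(cv2.minAreaRect(fx(at_z(C,c.reshape(-1,2),.025)).astype(np.float32)))
for col in range(x+4,x+w-2,8):
    b=y+np.where(m[y:y+h,col])[0].max(); print(col,b,g[y+h-5:y+h+6,col].tolist())
print("stop side")
for row in range(y+8,y+h-2,10):
    r=x+np.where(m[row,x:x+w])[0].max(); print(row,r,g[row,r-1:r+6].tolist())
E
python3 chk.py w11.png
```

```text
tool in fixture [-1.7  8.9] z 0.08649298136428106
356 256 66 39
((32.954742431640625, 84.61180877685547), (29.220478057861328, 43.37651824951172), 1.549789547920227)
360 294 [149, 151, 151, 150, 147, 149, 166, 169, 170, 166, 164]
368 294 [151, 149, 148, 153, 145, 150, 166, 169, 169, 166, 170]
376 294 [150, 149, 151, 149, 144, 155, 183, 186, 185, 184, 181]
384 294 [162, 163, 163, 157, 143, 156, 181, 184, 187, 185, 181]
392 293 [164, 164, 165, 158, 153, 161, 180, 189, 184, 183, 182]
400 293 [162, 162, 166, 147, 139, 161, 184, 187, 186, 184, 182]
408 293 [163, 163, 166, 136, 135, 161, 182, 188, 185, 184, 184]
416 293 [159, 158, 154, 116, 124, 160, 184, 187, 186, 185, 183]
stop side
264 420 [163, 145, 138, 171, 181, 187, 185]
274 419 [160, 149, 155, 179, 185, 185, 188]
284 417 [167, 155, 151, 172, 184, 187, 157]
```

```bash
cat > gap.py <<'E'
from h import *
c0=cams.calibration("wrist"); f0=210/np.tan(np.radians(c0["vertical_fov"])/2)
def fx(P):
    d=P[:,:2]-FX[:2]; t=FX[2];c,s=np.cos(t),np.sin(t); return np.c_[c*d[:,0]+s*d[:,1],-s*d[:,0]+c*d[:,1]]*1000
def gap(name,pos,yaw,tx,xr,railcols,yr):
    T=np.eye(4); z=np.array([tx,0,-1]); z/=np.linalg.norm(z); x=np.array([np.cos(yaw),np.sin(yaw),0]); x-=z*(x@z); x/=np.linalg.norm(x)
    T[:3,:3]=np.c_[x,np.cross(z,x),z]; T[:3,3]=pos
    C=(c0,f0,T@np.array(c0["tool_from_camera"]))
    im=cv2.imread(f"pics/{name}").astype(float); chroma=im[:,:,2]-im[:,:,0]; g=im.mean(2)
    def cross(v,lo,rising):
        # subpixel: position of max gradient by centroid
        d=np.diff(v)*(1 if rising else -1); i=d.argmax(); k=np.arange(max(i-1,0),min(i+2,len(d))); w=np.clip(d[k],0,None)
        return lo+(k*w).sum()/w.sum()+.5
    sp=np.array([[c,cross(chroma[yr[0]:yr[1],c],yr[0],False)] for c in range(*xr)])
    ra=np.array([[c,cross(g[yr[0]:yr[1]+6,c],yr[0],True)] for c in range(*railcols)])
    S=fx(at_z(C,sp,.025)); R=fx(at_z(C,ra,.023))
    def fit(P):
        k=np.ones(len(P),bool)
        for _ in range(4):
            a=np.polyfit(P[k,1],P[k,0],1); r=P[:,0]-np.polyval(a,P[:,1]); k=abs(r)<max(.3,1.5*r[k].std())
        return a,r[k].std(),k.sum()
    a,ra_,n1=fit(S); b,rb,n2=fit(R)
    y=S[:,1]; print(name,"spacer slope %.4f (%.2f,%d) rail slope %.4f (%.2f,%d)"%(a[0],ra_,n1,b[0],rb,n2),"gap at right/left end",[round(np.polyval(b,t)-np.polyval(a,t),2) for t in (y.min(),y.max())])
if __name__=="__main__":
    gap("w4.png",[.6035,-.105,.0962],3.113,.001,(330,383),(400,540),(225,252))
    gap("w9full.png",[.5917,.038,.0877],3.126,-.001,(360,415),(325,352),(255,275))
    gap("w10.png",[.5774,.0327,.0897],3.125,.004,(367,422),(325,358),(268,292))
    s=observe(); R=np.array(s["tool_rot"])
    gap("w11.png",s["position"],np.arctan2(R[1,0],R[0,0]),R[0,2],(360,415),(320,350),(283,305))
E
python3 gap.py
```

```text
w4.png spacer slope 0.0085 (0.05,53) rail slope 0.0081 (0.13,125) gap at right/left end [np.float64(0.97), np.float64(0.95)]
w9full.png spacer slope 0.0074 (0.04,55) rail slope 0.0078 (0.03,26) gap at right/left end [np.float64(2.19), np.float64(2.2)]
w10.png spacer slope -0.0294 (0.05,55) rail slope 0.0086 (0.02,28) gap at right/left end [np.float64(0.64), np.float64(2.09)]
w11.png spacer slope -0.0260 (0.05,55) rail slope 0.0072 (0.03,23) gap at right/left end [np.float64(0.52), np.float64(1.79)]
```

The edge fits are precise. After the slide the spacer lay parallel but about 1.2 mm off the rail. The press seated the rear only, and the downward friction of the fingertip (Fz up to 12 N) is jamming the front. I'll press again slightly farther forward and lift a little to unload it.

```bash
python3 -c "
from h import *
fplan(-7,69,19)"
```

```text
t 19.4 p [0.5705 0.0371 0.0865] yaw 3.126 tilt [-0.  0. -1.] F [-0.5  0.3 -0.2]
turn z -0.00041528730997653085
dp cm [0.53 6.01 6.75]
```

Emit:
move_arm --jaw '[0, 0, 0, 0, 0, 0, 0, 0, 0, 0]' --dp '[[0.5, 1.8, 0], [0, 2.1, 0], [0, 2.1, 0], [0, 0, 2], [0, 0, 2], [0, 0, 1.5], [0, 0, 0.8], [0, 0, 0.4], [0, 0, 0], [0, 0, 0]]' --turn '[[0, 0, 0], [0, 0, 0], [0, 0, 0], [0, 0, 0.1], [0, 0, 0], [0, 0, 0], [0, 0, 0], [0, 0, 0], [0, 0, 0], [0, 0, 0]]'

```text
time_s: 20.23
position: [0.567, 0.097, 0.02]
tool_rot: [[-0.993, 0.114, 0.0], [0.114, 0.993, 0.0], [-0.0, 0.0, -1.0]]
ft_force: [0.2, -0.1, 0.3]
grip_width: 0.0
gripper_force: 0.0
```

```bash
python3 -c "
from h import *
where();fplan(8,69,19)"
```

```text
tool in fixture [-6.1 68.7] z 0.020002232072773313
t 20.2333 p [0.567 0.097 0.02 ] yaw 3.027 tilt [ 0.  0. -1.] F [ 0.2 -0.1  0.3]
turn z -0.0995768370787733
dp cm [-1.4   0.17  0.1 ]
```

Emit:
move_arm --jaw '[0, 0, 0, 0, 0, 0]' --dp '[[-0.3, 0.04, 0.1], [-0.3, 0.04, 0], [-0.3, 0.03, 0], [-0.3, 0.03, 0], [-0.2, 0.02, 0], [-0.1, 0.01, 0]]' --turn '[[0, 0, 0], [0, 0, 0], [0, 0, 0], [0, 0, 0], [0, 0, 0], [0, 0, 0]]'

```text
time_s: 20.73
position: [0.5817, 0.0967, 0.0187]
tool_rot: [[-0.993, 0.115, -0.001], [0.115, 0.993, -0.0], [0.001, -0.0, -1.0]]
ft_force: [-5.2, 0.9, 3.4]
grip_width: 0.0001
gripper_force: 2.2
```

Emit:
move_arm --jaw '[0, 0, 0]' --dp '[[-0.06, 0.01, -0.02], [-0.05, 0, -0.02], [0, 0, 0]]' --turn '[[0, 0, 0], [0, 0, 0], [0, 0, 0]]'

```text
time_s: 20.98
position: [0.5819, 0.0968, 0.0188]
tool_rot: [[-0.993, 0.114, -0.003], [0.114, 0.993, 0.0], [0.003, -0.0, -1.0]]
ft_force: [-5.9, 0.3, 1.4]
grip_width: -0.0
gripper_force: 2.8
```

```bash
python3 -c "
from h import *
where()"
```

```text
tool in fixture [ 8.8 68.7] z 0.018779661623086173
```

Emit:
move_arm --jaw '[0, 0, 0]' --dp '[[-0.1, 0.01, -0.03], [-0.1, 0.01, -0.03], [0, 0, 0]]' --turn '[[0, 0, 0], [0, 0, 0], [0, 0, 0]]'

```text
time_s: 21.23
position: [0.5822, 0.0971, 0.0188]
tool_rot: [[-0.993, 0.114, -0.008], [0.114, 0.993, 0.0], [0.008, -0.0, -1.0]]
ft_force: [-11.1, 0.9, 3.8]
grip_width: 0.0003
gripper_force: 5.4
```

Emit:
move_arm --jaw '[0, 0, 0]' --dp '[[-0.1, 0.01, -0.06], [-0.1, 0.01, -0.04], [0, 0, 0]]' --turn '[[0, 0, 0], [0, 0, 0], [0, 0, 0]]'

```text
time_s: 21.48
position: [0.5824, 0.0973, 0.0191]
tool_rot: [[-0.993, 0.114, -0.012], [0.114, 0.993, 0.001], [0.012, -0.001, -1.0]]
ft_force: [-15.2, 0.7, 2.1]
grip_width: 0.0002
gripper_force: 7.9
```

Emit:
move_arm --jaw '[0, 0, 0, 0, 0, 0, 0, 0]' --dp '[[0.7, 0, 0], [0.8, 0, 0], [0.5, 0, -1], [0.5, -2, -2], [-1, -3, -3], [-0.8, -1.2, -1], [0, 0, 0], [0, 0, 0]]' --turn '[[0, 0, 0], [0, 0, 0], [0, 0, 0], [0, 0, 0], [0, 0, -0.1], [0, 0, 0], [0, 0, 0], [0, 0, 0]]'

```text
time_s: 22.15
position: [0.5743, 0.0376, 0.0903]
tool_rot: [[-1.0, 0.017, 0.002], [0.017, 1.0, -0.0], [-0.002, -0.0, -1.0]]
ft_force: [0.1, 1.1, -0.7]
grip_width: -0.0002
gripper_force: 0.0
```

```bash
cat > look.py <<'E'
import sys
from gap import *
s=observe(); R=np.array(s["tool_rot"]); C=cal("wrist"); im,d=cams.get_image("wrist"); n=sys.argv[1]; save(n,im); where()
m=cv2.inRange(cv2.cvtColor(im,cv2.COLOR_RGB2HSV),(8,110,130),(30,255,255)); m[:185]=0; m[330:]=0; m[:,:320]=0; m[:,460:]=0
c=max(cv2.findContours(m,0,1)[0],key=cv2.contourArea); x,y,w,h=cv2.boundingRect(c); print(x,y,w,h)
gap(n,s["position"],np.arctan2(R[1,0],R[0,0]),R[0,2],(x+4,x+w-9),(x-36,x-6),(y+h-12,y+h+10))
k=cv2.erode(m,np.ones((5,5)))>0; v,u=np.where(k&(d>0)); u=u.astype(float)
r,o=ray(C,np.c_[u,v]); P=o+r*d[v.astype(int),u.astype(int)][:,None]
F=fx(P); A=np.c_[F-F.mean(0),np.ones(len(F))]; q=np.linalg.lstsq(A,P[:,2]*1000,rcond=None)[0]; print("spacer top plane dz/dx,dz/dy,z",q.round(4),len(F))
for lab,(cx,cy) in {"bed":(0,40),"lip":(8,93),"stop":(20,115),"rail":(55,40)}.items():
    t=FX[2];W=[FX[0]+(np.cos(t)*cx-np.sin(t)*cy)/1000,FX[1]+(np.sin(t)*cx+np.cos(t)*cy)/1000,.013 if lab=="bed" else .023]
    p=proj(C,W)[0].round().astype(int); ww=d[p[1]-2:p[1]+3,p[0]-2:p[0]+3]; r,o=ray(C,[p]); print(lab,p,((o+r*np.median(ww))[0,2]*1000).round(1))
E
python3 look.py w12.png
```

```text
tool in fixture [ 1.3 10.1] z 0.08930134982307425
354 252 66 37
w12.png spacer slope -0.0037 (0.05,53) rail slope 0.0124 (0.08,20) gap at right/left end [np.float64(0.61), np.float64(1.21)]
spacer top plane dz/dx,dz/dy,z [-2.300e-03 -2.600e-03  2.396e+01] 1498
bed [321 219] 11.6
lip [401 235] 22.1
stop [430 251] 22.4
rail [320 296] 22.3
```

Unloading works: the front gap fell from 1.3 to about 0.5 mm and the spacer is level. One more press the same way.

Emit:
move_arm --jaw '[0, 0, 0, 0, 0, 0, 0, 0, 0, 0]' --dp '[[0.8, 1.8, 0], [0, 2.1, 0], [0, 2.0, 0], [0, 0, 2], [0, 0, 2], [0, 0, 1.5], [0, 0, 0.8], [0, 0, 0.7], [0, 0, 0], [0, 0, 0]]' --turn '[[0, 0, 0], [0, 0, 0], [0, 0, 0], [0, 0, 0.1], [0, 0, 0], [0, 0, 0], [0, 0, 0], [0, 0, 0], [0, 0, 0], [0, 0, 0]]'

```text
time_s: 23.03
position: [0.5669, 0.0973, 0.0195]
tool_rot: [[-0.993, 0.114, -0.0], [0.114, 0.993, 0.0], [0.0, -0.0, -1.0]]
ft_force: [-0.7, -0.1, -0.0]
grip_width: -0.0002
gripper_force: 0.0
```

```bash
python3 -c "
from h import *
where();fplan(8,69.5,19)"
```

```text
tool in fixture [-6.2 68.9] z 0.01949408151869736
t 23.0333 p [0.5669 0.0973 0.0195] yaw 3.027 tilt [-0.  0. -1.] F [-0.7 -0.1 -0. ]
turn z -0.09959122602031423
dp cm [-1.41  0.2   0.05]
```

Emit:
move_arm --jaw '[0, 0, 0, 0, 0, 0, 0]' --dp '[[-0.3, 0.05, 0.05], [-0.3, 0.04, 0], [-0.3, 0.04, 0], [-0.3, 0.04, 0], [-0.2, 0.03, 0], [-0.1, 0.01, 0], [0, 0, 0]]' --turn '[[0, 0, 0], [0, 0, 0], [0, 0, 0], [0, 0, 0], [0, 0, 0], [0, 0, 0], [0, 0, 0]]'

```text
time_s: 23.62
position: [0.5818, 0.0974, 0.0188]
tool_rot: [[-0.993, 0.115, -0.001], [0.115, 0.993, -0.0], [0.001, -0.0, -1.0]]
ft_force: [-2.3, -0.5, 1.8]
grip_width: 0.0003
gripper_force: 1.0
```

Emit:
move_arm --jaw '[0, 0, 0, 0]' --dp '[[-0.1, 0.01, -0.05], [-0.1, 0.01, -0.05], [-0.1, 0.01, -0.05], [0, 0, 0]]' --turn '[[0, 0, 0], [0, 0, 0], [0, 0, 0], [0, 0, 0]]'

```text
time_s: 23.95
position: [0.5823, 0.0976, 0.0194]
tool_rot: [[-0.993, 0.114, -0.007], [0.114, 0.993, 0.0], [0.007, -0.001, -1.0]]
ft_force: [-9.8, -0.0, 0.3]
grip_width: -0.0
gripper_force: 4.9
```

Emit:
move_arm --jaw '[0, 0, 0, 0]' --dp '[[-0.1, 0.01, -0.05], [-0.1, 0.01, -0.05], [-0.1, 0.01, -0.05], [0, 0, 0]]' --turn '[[0, 0, 0], [0, 0, 0], [0, 0, 0], [0, 0, 0]]'

```text
time_s: 24.28
position: [0.5826, 0.0976, 0.02]
tool_rot: [[-0.993, 0.114, -0.014], [0.114, 0.994, 0.0], [0.014, -0.002, -1.0]]
ft_force: [-18.2, -1.0, 1.2]
grip_width: -0.0001
gripper_force: 9.1
```

Retreat and check.

Emit:
move_arm --jaw '[0, 0, 0, 0, 0, 0, 0, 0]' --dp '[[0.7, 0, 0], [0.8, 0, 0], [0.5, 0, -1], [0.5, -2, -2], [-1, -3, -3], [-0.8, -1.2, -1], [0, 0, 0], [0, 0, 0]]' --turn '[[0, 0, 0], [0, 0, 0], [0, 0, 0], [0, 0, 0], [0, 0, -0.1], [0, 0, 0], [0, 0, 0], [0, 0, 0]]'

```text
time_s: 24.95
position: [0.5753, 0.0383, 0.0915]
tool_rot: [[-1.0, 0.016, 0.002], [0.016, 1.0, -0.0], [-0.002, -0.0, -1.0]]
ft_force: [-1.5, 0.8, -0.5]
grip_width: -0.0004
gripper_force: 0.0
```

```bash
cat >> look.py <<'E'
g=im.astype(float).mean(2); print("stop side")
for row in range(y+6,y+h-2,6):
    rr=x+np.where(m[row,x:x+w])[0].max(); print(row,rr,g[row,rr-1:rr+6].round().tolist())
E
python3 look.py w13.png
```

```text
tool in fixture [ 2.3 10.8] z 0.09051736067521085
353 250 66 37
w13.png spacer slope 0.0075 (0.04,53) rail slope 0.0087 (0.02,26) gap at right/left end [np.float64(0.77), np.float64(0.81)]
spacer top plane dz/dx,dz/dy,z [-4.8000e-03 -9.0000e-04  2.3974e+01] 1499
bed [320 217] 11.8
lip [399 233] 22.2
stop [429 249] 22.1
rail [319 294] 21.6
stop side
256 417 [144.0, 123.0, 127.0, 180.0, 182.0, 181.0, 183.0]
262 416 [141.0, 123.0, 127.0, 181.0, 182.0, 182.0, 183.0]
268 415 [147.0, 129.0, 127.0, 180.0, 180.0, 182.0, 184.0]
274 414 [146.0, 139.0, 152.0, 179.0, 182.0, 176.0, 150.0]
280 413 [151.0, 145.0, 155.0, 178.0, 182.0, 181.0, 176.0]
```

Flush and parallel to the rail now (0.77/0.81, against a flush reference of about 0.9). As a last check, a gentle centred nudge along the rail will confirm the stop contact.

```bash
python3 -c "
from h import *
fplan(33.5,46,19)"
```

```text
t 25.0 p [0.5746 0.039  0.0905] yaw 3.126 tilt [ 0.  0. -1.] F [-0.9  1.2  0.2]
turn z -0.000458495960327987
dp cm [-3.12  3.52  7.15]
```

Emit:
move_arm --jaw '[0, 0, 0, 0, 0, 0, 0, 0, 0]' --dp '[[-1.5, 1.7, 0], [-1.6, 1.8, 0], [0, 0, 1.5], [0, 0, 2], [0, 0, 1.8], [0, 0, 1.2], [0, 0, 0.6], [0, 0, 0], [0, 0, 0]]' --turn '[[0, 0, 0], [0, 0, 0], [0, 0, 0.008], [0, 0, 0], [0, 0, 0], [0, 0, 0], [0, 0, 0], [0, 0, 0], [0, 0, 0]]'

```text
time_s: 25.75
position: [0.6062, 0.0737, 0.0195]
tool_rot: [[-1.0, 0.022, -0.001], [0.022, 1.0, 0.0], [0.001, 0.0, -1.0]]
ft_force: [1.2, 0.2, 1.2]
grip_width: 0.0003
gripper_force: 0.0
```

Emit:
move_arm --jaw '[0, 0, 0, 0, 0]' --dp '[[0, 0.3, 0], [0, 0.3, 0], [0, 0.2, 0], [0, 0.1, 0], [0, 0, 0]]' --turn '[[0, 0, 0], [0, 0, 0], [0, 0, 0], [0, 0, 0], [0, 0, 0]]'

```text
time_s: 26.17
position: [0.6068, 0.0825, 0.0199]
tool_rot: [[-1.0, 0.022, 0.001], [0.022, 1.0, -0.0], [-0.001, -0.0, -1.0]]
ft_force: [-0.8, 0.6, 0.2]
grip_width: -0.0003
gripper_force: 0.0
```

```bash
python3 -c "
from h import *
where()
plan(.606,.0846,.019)"
```

```text
tool in fixture [33.9 54.8] z 0.019851010330594245
t 26.1667 p [0.6068 0.0825 0.0199] yaw 3.119 tilt [ 0.001 -0.    -1.   ] F [-0.8  0.6  0.2]
dp cm [0.08 0.21 0.09]
```

Emit:
move_arm --jaw '[0, 0, 0]' --dp '[[0, 0.1, 0], [0, 0.1, 0], [0, 0, 0]]' --turn '[[0, 0, 0], [0, 0, 0], [0, 0, 0]]'

```text
time_s: 26.42
position: [0.6067, 0.0843, 0.0195]
tool_rot: [[-1.0, 0.023, -0.0], [0.023, 1.0, 0.0], [0.0, 0.0, -1.0]]
ft_force: [-0.6, -0.2, 0.5]
grip_width: -0.0
gripper_force: 0.0
```

Emit:
move_arm --jaw '[0, 0, 0]' --dp '[[0, 0.1, -0.03], [0, 0.1, -0.03], [0, 0, 0]]' --turn '[[0, 0, 0], [0, 0, 0], [0, 0, 0]]'

```text
time_s: 26.67
position: [0.6068, 0.0847, 0.0201]
tool_rot: [[-1.0, 0.023, -0.0], [0.023, 1.0, -0.003], [0.0, -0.003, -1.0]]
ft_force: [-0.5, -8.1, -0.5]
grip_width: 0.0
gripper_force: 3.9
```

The spacer is solid at the same y as before (0.0847), so it is home against the stop. I'll retreat, verify and hand in.

Emit:
move_arm --jaw '[0, 0, 0, 0, 0, 0, 0, 0, 0]' --dp '[[0, -0.5, 0], [0, -0.7, 0], [0, -0.8, 0], [1, -1, -2], [1, -1, -3], [1, -0.6, -2], [0, 0, 0], [0, 0, 0], [0, 0, 0]]' --turn '[[0, 0, 0], [0, 0, 0], [0, 0, 0], [0, 0, 0], [0, 0, 0], [0, 0, 0], [0, 0, 0], [0, 0, 0], [0, 0, 0]]'

```text
time_s: 27.42
position: [0.5756, 0.0407, 0.0895]
tool_rot: [[-1.0, 0.023, -0.001], [0.023, 1.0, 0.0], [0.001, 0.0, -1.0]]
ft_force: [0.3, -0.2, -0.1]
grip_width: -0.0001
gripper_force: 0.0
```

```bash
python3 look.py w14.png
```

```text
tool in fixture [ 3.3 12.7] z 0.08912131061364914
351 250 66 38
w14.png spacer slope 0.0076 (0.02,53) rail slope 0.0097 (0.02,19) gap at right/left end [np.float64(0.74), np.float64(0.82)]
spacer top plane dz/dx,dz/dy,z [-1.10000e-03  1.50000e-03  2.39442e+01] 1551
bed [317 218] 12.0
lip [397 234] 22.0
stop [427 249] 21.9
rail [316 295] 21.9
stop side
256 415 [146.0, 123.0, 120.0, 178.0, 182.0, 181.0, 183.0]
262 414 [144.0, 130.0, 131.0, 177.0, 183.0, 181.0, 184.0]
268 413 [145.0, 141.0, 149.0, 177.0, 181.0, 179.0, 182.0]
274 412 [145.0, 137.0, 141.0, 175.0, 182.0, 182.0, 176.0]
280 411 [149.0, 144.0, 140.0, 174.0, 184.0, 181.0, 176.0]
```

Flush with the rail and stop, level, and nothing is touching it.

```bash
python3 -c "
from rig import ticket
print(ticket.close_job())"
```

```text
the job is handed in; nothing more can be done
None
```

The brass spacer is home in the pocket, flat against both the rail and the end stop (checked by camera and push force), and the job was handed in at about 27 s; one breach is that I viewed 12 pictures, over the limit of 10.

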